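Set the tape length and start the feed

TASK

On the electric tape machine, set the tape length to the fifth mark: push the selector lever round with a fingertip, click by click, until it rests at the fifth of the seven bars, counted clockwise from the shortest bar (the first). Only then press the round feed button fully down and let it come up again. Work gently with the closed fingers, grip and lift nothing, and leave the other things where they are.

Things in the scene. Friction and masses are not known exactly. Their poses are not given: they have to be found in the camera images.
- machine: grey tape machine, fixed, case 190 (x) x 260 (y) x 70 high. Origin: centre of its underside; at yaw 0 its front (-x) faces the robot, +y is left. On its flat top (z +70): selector axis at x -10, y +50; feed button at x -45, y -75; back right a holder with a roll of brown tape (x +5 to +85, y -121 to -53, up to 27 above the top); seven black bars on a flat disc of radius 69 round the selector
- selector (a joint): selector lever, rad, growing clockwise from above, -0.06 to 3.20. Seven clicks 0.524 rad (30 degrees) apart: first at 0 (shortest bar; lever points to the machine's +y), 1.571 points to +x (back), fifth at 2.094, seventh at 3.142 (longest bar). Starts in click 1, 2 or 3. A hump between clicks takes 0.08 Nm (2 to 3 N at the lever's outer half); past it the lever snaps into the next click and stays
- selector_axis (a point): on the selector's axis, on top of its round black hub (radius 19), 28 above the machine's top
- selector_tip (a point): outer end of the black selector lever, on its upper edge, 26 above the machine's top. The lever is a bar 13 wide from the hub to 50 from the axis; its underside is 7 above the machine's top
- feed (a joint): the feed button's travel downward, m: 0 up, 0.006 fully down; a spring raises it again, fully down takes 5 N
- feed_top (a point): centre of the top of the round grey feed button, 32 across, in a black housing on the machine's top
- receipt_pad: block of receipt forms 150x93x10, lying in front of the machine; origin at the centre of its underside
- eraser: eraser 42x19x12, lying on the machine's top behind the selector; origin at the centre of its underside
- staples_box: box of staples 36x58x24, right of the machine; origin at the centre of its underside
- binder_clip: binder clip 20x32x35, right of the machine; origin at the centre of its underside
- till_roll: white till roll, 48 across, 57 tall, standing left of the machine; origin at the centre of its underside
- tape_measure: tape measure 28x69x62, on the table's right part, near the robot; origin at the centre of its underside

How it is judged:
On the way, in this order (a step that is already met when the one before it is completed fails the run):
1. the selector rests in the fifth click (value of joint selector between 1.9644 and 2.2244 rad and velocity of joint selector between -0.1 and 0.1 rad/s and value of joint feed below 0.002 m), for 0.2 s.
2. the feed button is pressed fully down (value of joint selector between 1.9644 and 2.2244 rad and value of joint feed above 0.0045 m), for 0.05 s.
At the end, for the whole second after the job is handed in: the selector rests in the fifth click (2.094 rad, within 0.13) and the feed button, after having been pressed more than 4.5 mm, is up again (less than 1.5 mm down) (value of joint selector between 1.9644 and 2.2244 rad and velocity of joint selector between -0.1 and 0.1 rad/s and value of joint feed below 0.0015 m); the robot touches nothing.
It fails at once if the feed button is pressed (over 3 mm) while the selector is not in the fifth click (value of joint feed above 0.003 m and not (value of joint selector between 1.9644 and 2.2244 rad)).
It fails at once if the selector is gripped or pushed with more than 25 N (contact force between the fingers and selector above 25 N).
It fails at once if one of the other things is moved by more than 20 mm or lifted (distance of any of receipt_pad, eraser, staples_box, binder_clip, till_roll, tape_measure from where it was at the start of the episode above 0.02 m).
It also fails if it takes over 56 s, if anything falls off the work surface, if the arm or the gripper's body presses on something with over 40 N, if the wrist force passes 120 N, or if a joint passes its speed limit or range.

ROBOT

A 6-joint arm with a two-finger parallel gripper is mounted at the origin on a cart in front of the work surface, level with it; the furniture and walls round the work are solid. World frame = base frame: x ahead of the robot, y to its left, z up, the work surface at z = 0. Lengths are in m, angles in rad, forces in N, time in s.
With the tool pointing down it reaches from about 0.325 to 0.875 m from the base axis. Payload 4.4 kg.
Tool frame: the origin (TCP) lies on the centre line of the jaws, within the pads' length; the fingertips stand 8 mm ahead of it and the grasp point (between the pads) lies 11 mm behind it; z points along the fingers, y is the line along which they close (so a half turn about z gives the same grasp; the last joint's range is limited). The gripper opens to 85 mm and grips with 20 to 120 N. Pads are 22 mm wide; open, the fingers measure 114 mm over their backs; the gripper's body (76 mm by 85 mm) begins 54 mm behind the grasp point. The pads swing forward as they close: fully open they stand 13 mm farther back than shut.
Start: joints at [-0.15, 0.207, 1.542, -0, 1.393, -0.15], TCP at [0.575, -0, 0.239] pointing down, gripper open.
Joint ranges: [-2.73, 2.73], [-0.86, 2.22], [0.23, 2.46], [-1.11, 4.25], [0.08, 2.63], [-2.82, 2.82]. Speed limits (rad/s): [2.79, 2.79, 3.14, 3.14, 3.14, 3.14].

INTERFACE

Orientations are given as a unit quaternion [w, x, y, z].
In Python, from rig import bot gives the robot as it stands.
- The arm moves only by the tool pendant, called after "Request:" as name(argument=value, ...), one argument or row to a line, values as JSON. Schema: {"type":"object","properties":{"motion":{"type":"object","properties":{"segments":{"type":"array","items":{"type":"array","items":{"type":"number"},"minItems":7,"maxItems":7},"minItems":1,"maxItems":8}},"additionalProperties":false,"required":["segments"]},"clamp_n":{"type":"number"},"only":{"type":"string"},"quiet":{"type":"boolean"},"lines":{"type":"string"}},"required":["motion"],"additionalProperties":false}. motion is an object whose key "segments" holds a list of rows, 1 to 8 of them, each of 7 numbers: the finger opening in m, then dx, dy, dz in m, then a rotation vector rx, ry, rz in rad; each row is the pose to reach, as a shift and turn from the pose commanded when the call began, along the tool's axes at that moment; what a row does not reach only later rows make up. A row lasts 1/10 s, in which the tool goes at most 0.05 m and 0.15 rad, less where a joint would pass 70% of its speed; a pose out of reach is approached as far as the arm can. The fingers move at their own pace and stop on an object; clamp_n is the grip in N (left out, the last holds). Time passes only in rows, so rows that do not move let the fingers close. The tool returns the time, the measured TCP pose, the force, the opening and the grip force at its end. only (a regular expression) keeps the lines of the reply that match it, lines (a string "A,B") keeps lines A to B, and quiet returns only ok. Input that does not fit is refused with a message, and nothing moves.
- bot.get_state(): the state, without advancing time (a new reading comes with each control period).
- bot.snapshot(name): name is "scene" or "top" or "wrist"; returns a dict with "color" (420x560x3 uint8, blue, green, red), "vfov" (degrees; the focal length in pixels is half the picture's height over the tangent of half this angle, whatever the lens; pixels are square), "cx", "cy" (the principal point, pixels), "k1" (the pictures are not rectified: a ray, as slopes to the right and down, at radius r is drawn at 1 + k1 r^2 times it, then the intrinsics apply), "extrinsics" (4x4, takes a point from camera to world coordinates). Camera axes: x right, y down, z forward; pixel columns grow to the right and rows downward; lengths in m; the calibration is good to about 2 mm. A picture is of the moment at which its call begins. There is no depth.
- bot.finish_job(): hands the job in; it is judged then, once.
The state is a dict: "time_s": time; "joints": joint angles; "qvel": joint speeds; "joint_efforts": joint torques, N m; "tcp_pos": TCP position; "ee_rot": TCP orientation; "ft_force": force on the tool from outside, world axes, zero at the start; "wrist_torque": the same for the moment, N m; "opening": finger opening in m; "grip_force": force on a finger pad.
Only numpy, scipy, OpenCV 4.12 (cv2) and the standard library are available. Lean on these libraries where they do the work, as an engineer would, in place of code of your own. Each camera call takes 0.05 s, during which the arm holds its last target. There are 200 camera calls.

## Working session

There is one attempt and no reset: what is moved stays moved. The work goes in short steps, Python scripts to look and compute and a tool call to move; the robot and the scene stay as the last step left them, time stands still between calls to the robot, and variables do not carry over. Pictures are saved under pics/ and viewed, at most 13 in all, crops included, and the job is handed in when it is done.

```bash
ls; mkdir -p pics
```

Create h.py:
```python
import numpy as np, cv2
from rig import bot
def ray(s,u,v):
    f=210/np.tan(np.radians(s["vfov"])/2)
    K=np.array([[f,0,s["cx"]],[0,f,s["cy"]],[0,0,1]])
    p=cv2.undistortPoints(np.array([[[u,v]]],float),K,np.array([s["k1"],0,0,0.]))[0,0]
    T=np.array(s["extrinsics"]); return T[:3,3],T[:3,:3]@np.array([p[0],p[1],1])
def onz(s,u,v,z):
    o,d=ray(s,u,v); return o+d*(z-o[2])/d[2]
def proj(s,P):
    f=210/np.tan(np.radians(s["vfov"])/2)
    T=np.linalg.inv(np.array(s["extrinsics"])); c=T[:3,:3]@np.array(P)+T[:3,3]
    a=c[:2]/c[2]; a=a*(1+s["k1"]*(a@a)); return a*f+[s["cx"],s["cy"]]
```

Run:
```python
from h import *
import pickle
for n in ["top","scene"]:
    s=bot.snapshot(n); pickle.dump(s,open(n+".pkl","wb")); cv2.imwrite(f"pics/{n}1.png",s["color"])
    print(n,s["vfov"],s["cx"],s["cy"],s["k1"],np.round(s["extrinsics"],3).tolist())
st=bot.get_state(); print(st["time_s"],st["tcp_pos"],st["ee_rot"])
```

```text
pics
rig.py
top 46.18730575706917 279.6660623327738 210.17827541921423 -0.14974009846246017 [[0.002, -0.988, 0.156, 0.317], [-1.0, -0.005, -0.019, -0.001], [0.019, -0.156, -0.988, 1.396], [0.0, 0.0, 0.0, 1.0]]
scene 48.95565934652389 287.1838259800637 215.07748673759332 -0.088676031853476 [[0.69, -0.434, 0.58, -0.142], [-0.724, -0.403, 0.56, -0.652], [-0.009, -0.806, -0.592, 0.731], [0.0, 0.0, 0.0, 1.0]]
0.1 [5.74318002e-01 1.00748560e-04 2.38204184e-01] [-8.57163520e-04  7.07105087e-01  7.07107674e-01 -6.30887408e-04]
```

View pics/top1.png

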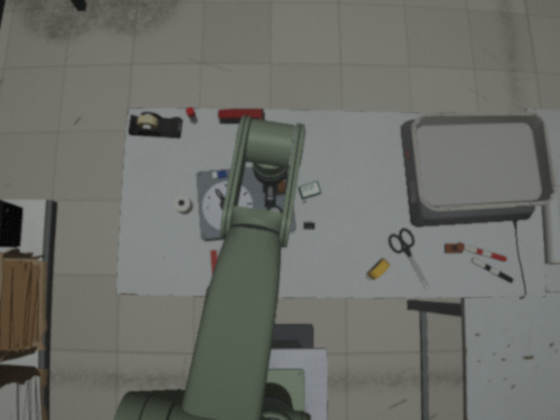

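View pics/scene1.png

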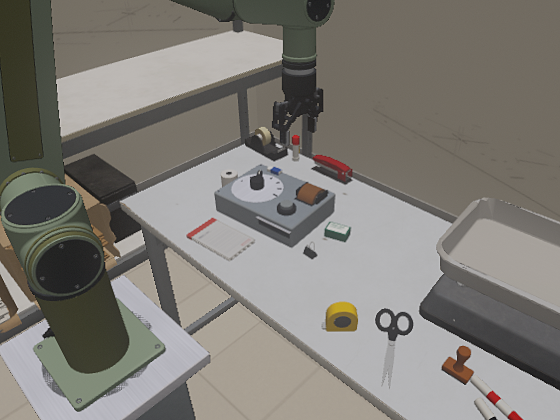

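The top view shows the machine at about (197–293, 165–240), with the disc centred near (227,203). The arm partly hides its right side. The scene view shows the whole machine: disc at (258,187), hub at (257,180), button at (287,208). I'll enlarge the scene view and look through the wrist camera.

Run:
```python
from h import *
import pickle
s=bot.snapshot("wrist"); pickle.dump(s,open("wrist.pkl","wb"))
a=pickle.load(open("scene.pkl","rb"))["color"][155:250,205:345]
b=pickle.load(open("top.pkl","rb"))["color"][155:250,170:330]
a=cv2.resize(a,None,fx=2.9,fy=2.9,interpolation=cv2.INTER_CUBIC); b=cv2.resize(b,None,fx=2.4,fy=2.4,interpolation=cv2.INTER_CUBIC)
cv2.imwrite("pics/w1.png",s["color"])
c=np.zeros((280,800,3),np.uint8); c[:a.shape[0],:a.shape[1]]=a; c[:b.shape[0],410:410+b.shape[1]]=b[:,:390]
cv2.imwrite("pics/crop1.png",c)
print(np.round(s["extrinsics"],3).tolist(),s["vfov"])
```

```text
[[1.0, 0.0, -0.002, 0.576], [-0.0, -0.961, -0.278, 0.071], [-0.002, 0.278, -0.961, 0.374], [0.0, 0.0, 0.0, 1.0]] 63.80630997851481
```

View pics/w1.png

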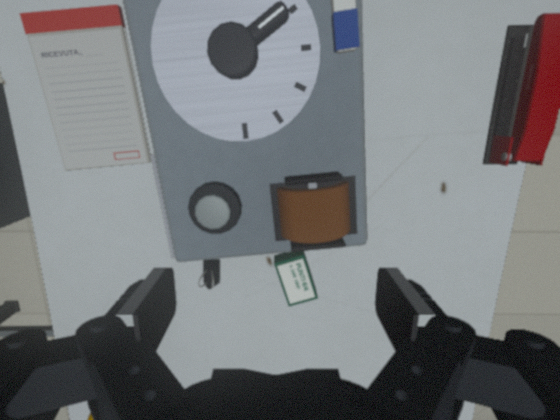

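View pics/crop1.png

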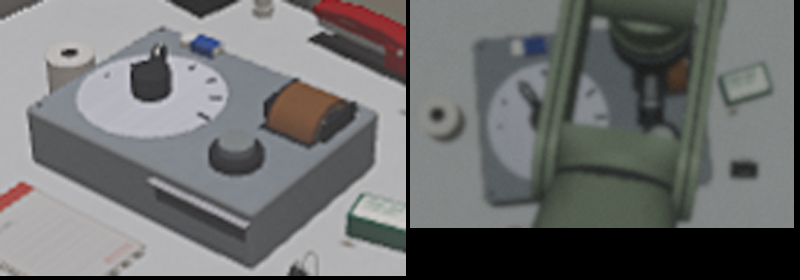

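The wrist view (right = +x, up = +y) shows the hub at (233,51) and the lever tip at (286,12). The visible bars are at (293,8), (306,48), (300,86), (278,117) and (245,131), and the last one is the longest, so bar 7. The lever therefore stands at bar 3, and bar 5 is at (300,86). The button is at (212,212). Next I'll measure these.

Run:
```python
from h import *
import pickle
w=pickle.load(open("wrist.pkl","rb")); sc=pickle.load(open("scene.pkl","rb"))
g=cv2.cvtColor(w["color"],cv2.COLOR_BGR2GRAY)
m=(g<75).astype(np.uint8); 
d=cv2.distanceTransform(m,cv2.DIST_L2,5); r=d[20:90,190:270]; v,u=np.unravel_index(r.argmax(),r.shape); v+=20;u+=190
print("hub px",u,v,r.max()); A=onz(w,u,v,.098); print("axis",A, "rad",np.linalg.norm(onz(w,u+r.max(),v,.098)-A))
# bars
mm=(g<90).astype(np.uint8)
n,l,st,c=cv2.connectedComponentsWithStats(mm)
for i in range(1,n):
    if 30<st[i,4]<400 and c[i][1]<150 and 220<c[i][0]<330:
        p=onz(w,*c[i],.070); q=p-A; print("bar",c[i].round(1),st[i,4],p.round(4),"az cw from +y",np.degrees(np.arctan2(q[0],q[1])).round(1),np.hypot(q[0],q[1]).round(4))
t=onz(w,286,12,.096); q=t-A; print("tip",t,np.degrees(np.arctan2(q[0],q[1])),np.hypot(q[0],q[1]))
# button
b=cv2.medianBlur(g,3)[170:250,180:250]; m=((b>105)&(b<220)).astype(np.uint8)
n,l,st,c=cv2.connectedComponentsWithStats(m); i=l[42,32]; bc=c[i]+[180,170]; print("btn",bc,st[i])
# triangulate with scene
def tri(p,q):
    o1,d1=ray(w,*p);o2,d2=ray(sc,*q); M=np.stack([d1,-d2],1); x=np.linalg.lstsq(M,o2-o1,rcond=None)[0]
    a,b=o1+x[0]*d1,o2+x[1]*d2; return a,b
print("btn tri",tri(bc,(286.6,204.5)))
for z in (.085,.09,.095,.1): print(z,onz(w,*bc,z))
# machine edges corners at z .07
for p in ((177,260),(366,243),(366,100)): print("corner",p,onz(w,*p,.07))
print("scene proj axis",proj(sc,A))
```

```text
hub px 220 43 11.7876
axis [0.53421128 0.12096925 0.098     ] rad 0.008710936666024212
bar [305.4  47.2] 32 [0.5997 0.1229 0.07  ] az cw from +y 88.3 0.0655
bar [299.9  86.4] 34 [0.5958 0.0931 0.07  ] az cw from +y 114.3 0.0676
bar [277.5 116.3] 34 [0.577  0.0689 0.07  ] az cw from +y 140.6 0.0673
bar [244.6 130.3] 41 [0.5482 0.0572 0.07  ] az cw from +y 167.7 0.0653
tip [0.58287103 0.14160577 0.096     ] 67.01828149112526 0.05285486860699166
btn [212.11910377 211.47051887] [ 16  26  33  32 848]
btn tri (array([ 0.51906025, -0.01202282,  0.08639651]), array([ 0.51880073, -0.0117752 ,  0.08637618]))
0.085 [ 0.51878522 -0.01242573  0.085     ]
0.09 [ 0.51976991 -0.01098317  0.09      ]
0.095 [ 0.5207546 -0.0095406  0.095    ]
0.1 [ 0.52173929 -0.00809804  0.1       ]
corner (177, 260) [ 0.47907054 -0.06606969  0.07      ]
corner (366, 243) [ 0.66216075 -0.04821253  0.07      ]
corner (366, 100) [0.65227216 0.08210139 0.07      ]
scene proj axis [253.75930606 178.46380334]
```

Run:
```python
from h import *
import pickle
w=pickle.load(open("wrist.pkl","rb"))
g=cv2.cvtColor(w["color"],cv2.COLOR_BGR2GRAY)
for th in (100,120):
    m=cv2.morphologyEx((g<th).astype(np.uint8),cv2.MORPH_CLOSE,np.ones((5,5)))
    d=cv2.distanceTransform(m,cv2.DIST_L2,5)[20:85,195:270]; R=d.max(); v,u=np.argwhere(d>R-.8).mean(0)+[20,195]
    A=onz(w,u,v,.098); print(th,"hub",u,v,R,A,"r",np.linalg.norm(onz(w,u+R,v,.098)-A))
    n,l,st,c=cv2.connectedComponentsWithStats(m); i=l[int(v),int(u)]
    y,x=np.where(l==i); k=np.hypot(x-u,y-v); far=k>k.max()-4; print(k.max(),st[i],x[far].mean(),y[far].mean())
    sel=(k>R+6)&(k<45); P=np.array([onz(w,a,b,.09)[:2] for a,b in zip(x[sel],y[sel])]); q=P.mean(0)-A[:2]; print("lever az",np.degrees(np.arctan2(*q)))
    for c0 in ((305.4,47.2),(299.9,86.4),(277.5,116.3),(244.6,130.3)):
        q=onz(w,*c0,.07)-A; print(np.degrees(np.arctan2(q[0],q[1])).round(1),np.hypot(q[0],q[1]).round(4))
```

```text
100 hub 232.66666666666666 49.16666666666667 25.0 [0.54341401 0.11687094 0.098     ] r 0.018577813686414594
75.58089852748658 [ 208    0   88   79 3167] 293.3 7.55
lever az 53.6007855801171
83.8 0.0566
114.4 0.0575
145.0 0.0585
175.4 0.0599
120 hub 232.55555555555554 49.33333333333333 25.165895 [0.54332717 0.11675876 0.098     ] r 0.018703595326749495
76.27128320656018 [ 207    0   90   79 3286] 293.875 7.583333333333333
lever az 53.43273114573644
83.7 0.0567
114.3 0.0576
144.9 0.0584
175.4 0.0598
```

The axis is at (0.5434, 0.1168), and the measured hub radius of 18.6 mm agrees with the 19 given. The bars sit 30° apart with a yaw of about 5.3°. The lever azimuth of 53.5° is click 3, so click 5 will be at about 114.5°. The button at (0.519, -0.012, 0.087) matches the position predicted from the axis and yaw, within 1 mm. I'll close the fingers, go above the start of the push, and turn the tool parallel to the lever.

Request:
pendant(
  motion={"segments": [[0,0.167,-0.018,0.08,0,0,-0.62],[0,0.167,-0.018,0.08,0,0,-0.62],[0,0.167,-0.018,0.08,0,0,-0.62],[0,0.167,-0.018,0.08,0,0,-0.62],[0,0.167,-0.018,0.08,0,0,-0.62],[0,0.167,-0.018,0.08,0,0,-0.62],[0,0.167,-0.018,0.08,0,0,-0.62]]},
  clamp_n=20,
)

```text
time_s: 0.85
tcp_pos: [0.5576, 0.1663, 0.1599]
ee_rot: [0.001, 0.458, 0.889, 0.0]
ft_force: [-0.1, -0.3, 0.8]
opening: -0.0
grip_force: 0.0
```

Run:
```python
from h import *
w=bot.snapshot("wrist"); s=bot.snapshot("scene")["color"][100:250,180:340]
c=np.zeros((420,800,3),np.uint8); c[:,:400]=w["color"][:,80:480]; s=cv2.resize(s,(400,375),interpolation=cv2.INTER_CUBIC); c[:375,400:]=s; cv2.imwrite("pics/c2.png",c)
st=bot.get_state(); print(st["tcp_pos"],st["ee_rot"],st["ft_force"],st["opening"],st["time_s"])
P=np.array(st["tcp_pos"]); print(proj(w,P+[0,0,-.008]))
```

```text
[0.55795837 0.16585738 0.16024634] [8.19373146e-04 4.58763072e-01 8.88558164e-01 4.00899127e-04] [ 0.81134572  0.48571626 -0.86330552] -9.25576171481367e-05 0.95
[273.21685518 272.07126671]
```

View pics/c2.png

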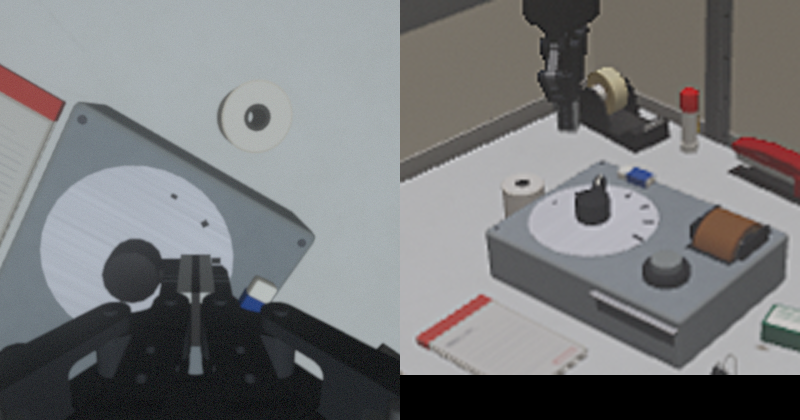

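The crop shows the closed, narrow fingertip at (180–213, 255–290), the hub at (132,270) and the lever behind the tip, with bars 1 and 2 at (173,196) and (205,223). So click 3 is confirmed. The fingertip is 31.5 mm to the side of the lever's axis line, so I can lower it beside the lever.

Request:
pendant(
  motion={"segments": [[0,0,0,0.03,0,0,0],[0,0,0,0.055,0,0,0],[0,0,0,0.071,0,0,0],[0,0,0,0.071,0,0,0]]},
)

```text
time_s: 1.35
tcp_pos: [0.5553, 0.1655, 0.086]
ee_rot: [-0.002, 0.459, 0.889, -0.002]
ft_force: [-0.9, -0.7, -0.7]
opening: 0.0
grip_force: 0.0
```

Request:
pendant(
  motion={"segments": [[0,-0.006,0,0,0,0,0],[0,-0.010,0,0,0,0,0],[0,-0.014,0,0,0,0,0],[0,-0.018,0.001,0,0,0,0.087],[0,-0.021,0.002,0,0,0,0.175],[0,-0.021,0.002,0,0,0,0.175]]},
)

```text
time_s: 1.95
tcp_pos: [0.5722, 0.1508, 0.0896]
ee_rot: [0.001, 0.534, 0.846, 0.001]
ft_force: [0.4, 0.6, -0.6]
opening: -0.0001
grip_force: 0.0
```

Request:
pendant(
  motion={"segments": [[0,-0.0036,0.0014,0,0,0,0.087],[0,-0.0072,0.0024,0,0,0,0.175],[0,-0.0072,0.0024,0,0,0,0.175]]},
)

```text
time_s: 2.25
tcp_pos: [0.5768, 0.1452, 0.0889]
ee_rot: [0.001, 0.605, 0.796, 0.0]
ft_force: [0.5, -0.2, 1.1]
opening: 0.0001
grip_force: 0.0
```

Run:
```python
from h import *
w=bot.snapshot("wrist"); s=bot.snapshot("scene")["color"][130:230,205:325]
c=np.zeros((420,800,3),np.uint8); c[:,:400]=w["color"][:,80:480]; s=cv2.resize(s,(400,333),interpolation=cv2.INTER_CUBIC); c[:333,400:]=s; cv2.imwrite("pics/c3.png",c)
st=bot.get_state(); print(st["tcp_pos"],st["ft_force"],st["time_s"])
```

```text
[0.57621245 0.1454215  0.08858705] [-0.62684185  0.01694952 -0.00548606] 2.35
```

View pics/c3.png

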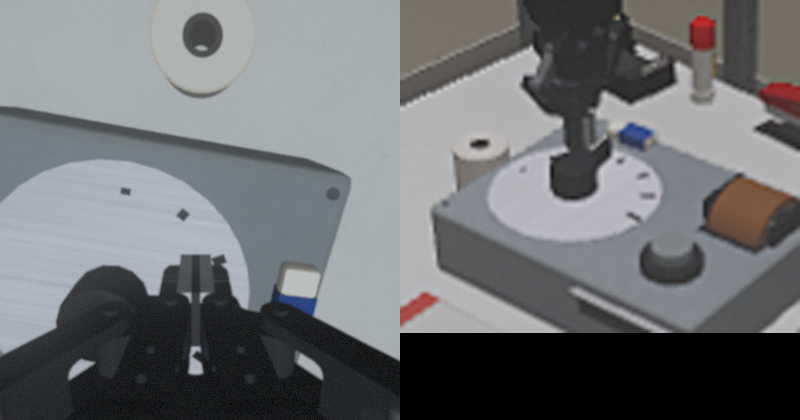

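The wrist view now shows bars 1–3 at (126,190), (183,214) and (218,260). Bar 3 is free, so the lever is being swept on ahead of the finger and is hidden below the gripper. I'll carry on round the arc.

Request:
pendant(
  motion={"segments": [[0,-0.0036,0.0014,0,0,0,0.087],[0,-0.0072,0.0024,0,0,0,0.175],[0,-0.0110,0.0032,0,0,0,0.262],[0,-0.0110,0.0032,0,0,0,0.262]]},
)

```text
time_s: 2.75
tcp_pos: [0.5819, 0.136, 0.0883]
ee_rot: [-0.0, 0.704, 0.711, 0.0]
ft_force: [-0.9, 0.4, -0.3]
opening: -0.0002
grip_force: 0.3
```

Request:
pendant(
  motion={"segments": [[0,-0.0036,0.0014,0,0,0,0.087],[0,-0.0036,0.0014,0,0,0,0.087]]},
)

```text
time_s: 2.95
tcp_pos: [0.5835, 0.1321, 0.0883]
ee_rot: [0.0, 0.733, 0.68, -0.0]
ft_force: [-0.1, -0.8, 0.3]
opening: 0.0
grip_force: 0.0
```

Run:
```python
from h import *
w=bot.snapshot("wrist"); s=bot.snapshot("scene")["color"][130:230,205:325]
c=np.zeros((420,800,3),np.uint8); c[:,:400]=w["color"][:,80:480]; s=cv2.resize(s,(400,333),interpolation=cv2.INTER_CUBIC); c[:333,400:]=s; cv2.imwrite("pics/c4.png",c)
st=bot.get_state(); P=st["tcp_pos"]-np.array([.5434,.1168,0]);print(st["tcp_pos"],st["ft_force"],st["time_s"])
for d in (85,90,95,100,105): 
    a=np.radians(d); print(d,P[:2]@[np.cos(a),-np.sin(a)],P[:2]@[np.sin(a),np.cos(a)])
```

```text
[0.58344764 0.13206656 0.08827303] [ 0.4562518   0.80132168 -0.02713755] 3.05
85 -0.011718083042363823 0.04122581629874126
90 -0.015266558838496936 0.04004764139017436
95 -0.018698846903668832 0.038564679749201206
100 -0.021988825453231345 0.03678821760934635
105 -0.025111455763878954 0.03473177492015123
```

View pics/c4.png

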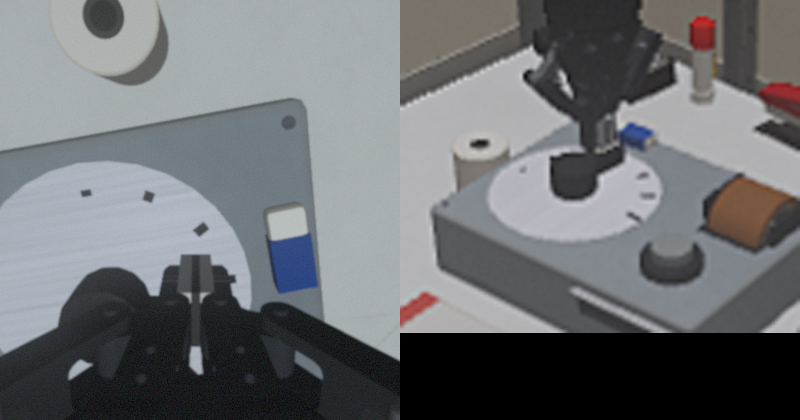

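In the scene crop the lever end is at (620,160), over bar 4. Bars 5, 6 and 7 are free at (643,175), (648,195) and (634,217). The lever is ahead of the finger, with one more hump to go.

Request:
pendant(
  motion={"segments": [[0,-0.0036,0.0014,0,0,0,0.087],[0,-0.0072,0.0024,0,0,0,0.175],[0,-0.0072,0.0024,0,0,0,0.175]]},
)

```text
time_s: 3.35
tcp_pos: [0.5854, 0.1245, 0.0883]
ee_rot: [0.0, 0.79, 0.613, -0.0]
ft_force: [0.2, 0.2, 0.8]
opening: -0.0
grip_force: 0.0
```

Run:
```python
from h import *
w=bot.snapshot("wrist"); s=bot.snapshot("scene")["color"][130:230,205:325]
c=np.zeros((420,800,3),np.uint8); c[:,:400]=w["color"][:,80:480]; s=cv2.resize(s,(400,333),interpolation=cv2.INTER_CUBIC); c[:333,400:]=s; cv2.imwrite("pics/c5.png",c)
st=bot.get_state(); print(st["tcp_pos"],st["ft_force"],st["time_s"])
```

```text
[0.58528403 0.12481657 0.08827156] [-0.27293487 -0.35308127 -0.38663967] 3.45
```

View pics/c5.png

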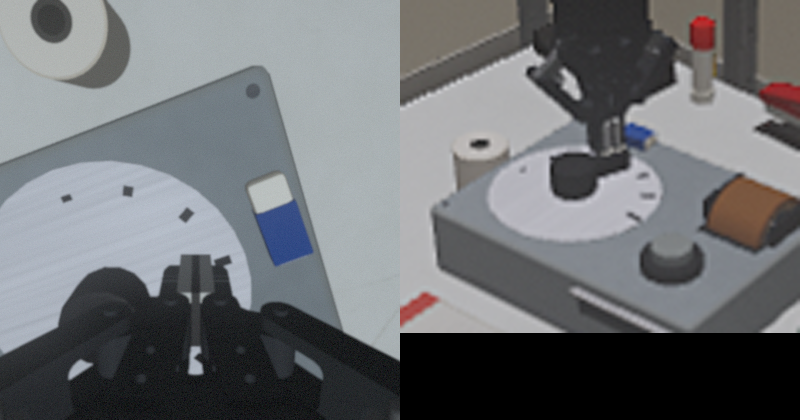

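Run:
```python
from h import *
s=bot.snapshot("scene")
for d in (54,84.5,95,99,104.5,114.5,124):
    a=np.radians(d); e=np.array([np.sin(a),np.cos(a),0]); p=proj(s,np.array([.5434,.1168,.096])+.05*e); b=proj(s,np.array([.5434,.1168,.07])+.058*e)
    print(d,((p-[205,130])*3.333+[400,0]).round(),"bar",((b-[205,130])*3.333+[400,0]).round())
st=bot.get_state(); P=st["tcp_pos"][:2]-np.array([.5434,.1168])
for d in (95,100,105,110): 
    a=np.radians(d); print(d,P@[np.cos(a),-np.sin(a)])
```

```text
54 [586. 129.] bar [589. 151.]
84.5 [616. 135.] bar [623. 158.]
95 [624. 139.] bar [632. 163.]
99 [626. 141.] bar [635. 165.]
104.5 [630. 143.] bar [639. 168.]
114.5 [635. 148.] bar [645. 174.]
124 [637. 153.] bar [648. 180.]
95 -0.011702920388525282
100 -0.015233862037361283
105 -0.018648864797635584
110 -0.021921938436307426
```

The scene crop puts the lever end near (630,150), which is about 100–104°. That's right on the hump, with bar 5 still uncovered. I'll push in small further steps and track the lever's right end numerically.

Create tip.py:
```python
from h import *
s=bot.snapshot("scene"); g=cv2.cvtColor(s["color"],cv2.COLOR_BGR2GRAY)
for v in range(170,184,2): print(v,g[v,262:284].tolist())
st=bot.get_state(); print(st["tcp_pos"].round(4),st["ft_force"].round(1),st["time_s"])
```

```bash
python3 tip.py
```

```text
170 [51, 53, 53, 67, 98, 97, 69, 83, 98, 58, 69, 78, 80, 83, 82, 82, 77, 73, 105, 145, 164, 179]
172 [49, 53, 53, 61, 89, 97, 67, 78, 96, 52, 50, 58, 60, 59, 60, 64, 107, 148, 125, 113, 145, 173]
174 [77, 50, 58, 59, 82, 105, 127, 111, 121, 127, 135, 87, 108, 97, 76, 60, 91, 118, 123, 132, 128, 126]
176 [115, 101, 63, 94, 116, 123, 88, 47, 48, 51, 47, 60, 109, 139, 132, 135, 135, 133, 131, 129, 128, 130]
178 [60, 59, 58, 57, 57, 55, 53, 52, 54, 51, 44, 74, 154, 197, 178, 161, 143, 124, 127, 128, 129, 129]
180 [60, 55, 56, 52, 55, 52, 50, 49, 42, 39, 48, 103, 163, 192, 188, 189, 189, 179, 154, 123, 128, 130]
182 [55, 52, 46, 46, 61, 107, 148, 150, 167, 184, 197, 192, 189, 182, 152, 112, 102, 139, 188, 171, 134, 125]
[0.5853 0.1249 0.0883] [ 0.1  0.8 -0.1] 3.55
```

Request:
pendant(
  motion={"segments": [[0,-0.0022,0.0009,0,0,0,0.052],[0,-0.0022,0.0009,0,0,0,0.052],[0,-0.0022,0.0009,0,0,0,0.052]]},
)

```text
time_s: 3.85
tcp_pos: [0.5857, 0.1226, 0.0883]
ee_rot: [0.0, 0.806, 0.592, -0.0]
ft_force: [-0.3, -0.6, 0.2]
opening: 0.0001
grip_force: 0.0
```

```bash
python3 tip.py
```

```text
170 [43, 54, 52, 55, 79, 106, 92, 64, 105, 80, 49, 69, 81, 83, 83, 81, 77, 72, 106, 145, 164, 179]
172 [39, 54, 61, 54, 74, 105, 93, 57, 90, 83, 54, 57, 60, 60, 58, 64, 106, 148, 126, 113, 145, 173]
174 [142, 44, 51, 54, 70, 95, 96, 108, 104, 111, 96, 78, 110, 98, 76, 62, 91, 118, 124, 131, 129, 127]
176 [124, 135, 46, 88, 133, 125, 117, 70, 48, 48, 49, 56, 104, 141, 132, 135, 134, 133, 132, 130, 129, 128]
178 [59, 60, 58, 58, 55, 55, 53, 53, 54, 52, 49, 52, 138, 199, 179, 161, 143, 125, 127, 128, 129, 130]
180 [60, 55, 54, 54, 55, 53, 50, 51, 47, 42, 38, 50, 137, 194, 188, 191, 190, 179, 155, 122, 127, 130]
182 [54, 51, 51, 43, 55, 80, 105, 148, 153, 166, 183, 195, 192, 183, 152, 112, 102, 139, 187, 171, 134, 126]
[0.5857 0.1226 0.0883] [0.6 0.2 0.1] 3.9
```

Request:
pendant(
  motion={"segments": [[0,-0.0022,0.0009,0,0,0,0.052],[0,-0.0022,0.0009,0,0,0,0.052],[0,-0.0022,0.0009,0,0,0,0.052]]},
)

```text
time_s: 4.2
tcp_pos: [0.5859, 0.1202, 0.0883]
ee_rot: [-0.0, 0.821, 0.571, 0.0]
ft_force: [0.4, 0.4, 0.3]
opening: 0.0003
grip_force: 0.0
```

```bash
python3 tip.py
```

```text
170 [87, 49, 53, 53, 65, 97, 98, 69, 83, 98, 57, 67, 81, 84, 83, 82, 76, 74, 105, 145, 163, 179]
172 [99, 43, 53, 52, 63, 93, 98, 68, 80, 101, 64, 51, 61, 59, 61, 66, 105, 148, 126, 114, 145, 173]
174 [171, 71, 45, 55, 69, 90, 96, 61, 68, 91, 65, 77, 98, 98, 78, 62, 91, 117, 125, 132, 129, 127]
176 [137, 178, 114, 66, 106, 116, 132, 134, 103, 114, 120, 68, 82, 126, 136, 134, 134, 131, 130, 130, 129, 130]
178 [56, 55, 53, 54, 51, 50, 53, 52, 55, 55, 51, 46, 74, 151, 186, 162, 143, 125, 127, 128, 129, 129]
180 [61, 55, 54, 54, 55, 55, 52, 54, 54, 51, 48, 42, 71, 151, 195, 191, 189, 179, 154, 124, 128, 130]
182 [55, 54, 52, 48, 48, 44, 40, 42, 62, 94, 126, 146, 155, 173, 156, 112, 103, 139, 188, 171, 134, 125]
[0.5859 0.1203 0.0883] [-0.3 -0.1  0. ] 4.25
```

Request:
pendant(
  motion={"segments": [[0,-0.0022,0.0009,0,0,0,0.052],[0,-0.0022,0.0009,0,0,0,0.052],[0,-0.0022,0.0009,0,0,0,0.052]]},
)

```text
time_s: 4.55
tcp_pos: [0.586, 0.1179, 0.0883]
ee_rot: [-0.0, 0.836, 0.549, 0.0]
ft_force: [0.2, -0.1, -0.6]
opening: 0.0001
grip_force: 0.0
```

```bash
python3 tip.py
```

Run:
```python
from h import *
w=bot.snapshot("wrist"); s=bot.snapshot("scene")["color"][150:210,230:310]
c=np.zeros((420,800,3),np.uint8); c[:,:320]=w["color"][:,120:440]; s=cv2.resize(s,(480,360),interpolation=cv2.INTER_CUBIC); c[:360,320:]=s; cv2.imwrite("pics/c6.png",c)
```

```text
170 [125, 55, 48, 53, 55, 81, 105, 81, 67, 105, 80, 51, 67, 85, 83, 82, 77, 73, 105, 145, 163, 180]
172 [127, 76, 49, 55, 56, 73, 104, 92, 66, 106, 86, 49, 54, 61, 60, 63, 106, 148, 125, 112, 145, 173]
174 [177, 139, 58, 49, 54, 73, 102, 90, 52, 85, 88, 63, 73, 100, 78, 60, 91, 119, 124, 131, 129, 127]
176 [135, 180, 140, 63, 106, 113, 131, 134, 103, 114, 121, 70, 84, 127, 135, 135, 135, 133, 131, 129, 129, 129]
178 [58, 55, 55, 54, 53, 51, 53, 53, 55, 54, 51, 46, 75, 150, 187, 162, 143, 125, 126, 128, 130, 130]
180 [59, 57, 56, 53, 53, 55, 54, 53, 52, 52, 50, 44, 71, 151, 196, 191, 190, 178, 155, 123, 128, 130]
182 [56, 54, 52, 49, 47, 44, 40, 41, 62, 92, 127, 148, 156, 172, 155, 112, 103, 138, 187, 171, 135, 125]
[0.5859 0.1179 0.0883] [0.5 0.5 0.1] 4.6
```

View pics/c6.png

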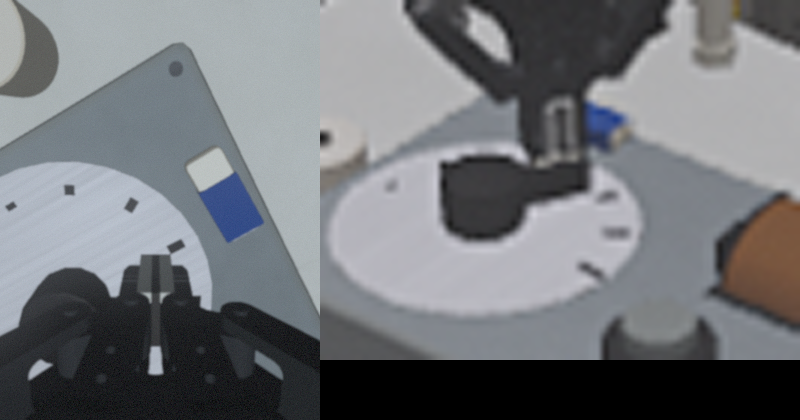

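Lever rows 176–182 didn't change over the last step, so the lever snapped ahead and is resting free of the finger. Its end at (588,180) is next to the bar at (607,197), which is bar 5. I'll back off, rise and check from above.

Request:
pendant(
  motion={"segments": [[0,0.008,0,0,0,0,0],[0,0.015,0,0,0,0,0],[0,0.015,0,-0.04,0,0,0],[0,0.015,0,-0.08,0,0,0],[0,0.015,0,-0.12,0,0,0],[0,0.015,0,-0.12,0,0,0]]},
)

```text
time_s: 5.3
tcp_pos: [0.5969, 0.1328, 0.2165]
ee_rot: [0.004, 0.836, 0.549, 0.007]
ft_force: [1.3, -1.0, 0.5]
opening: 0.0
grip_force: 0.0
```

Run:
```python
from h import *
st=bot.get_state(); print(st["tcp_pos"],st["ee_rot"],st["joints"])
w=bot.snapshot("wrist")
A=np.array([.5434,.1168,.098]); print("axis px wrist",proj(w,A),"btn",proj(w,[.519,-.012,.087]))
R=cv2.Rodrigues(np.array([0,0,0.]))[0]
```

```text
[0.59689643 0.13275284 0.21646932] [0.00355252 0.8359535  0.54874847 0.00665166] [7.73027576e-02 2.91652244e-01 1.48461076e+00 2.01595984e-04
 1.35024901e+00 4.86286278e-01]
axis px wrist [219.43646776 252.92080683] btn [257.76067885 374.85282549]
```

Request:
pendant(
  motion={"segments": [[0,-0.04,-0.003,-0.03,0,0,-0.1],[0,-0.08,-0.007,-0.04,0,0,-0.2],[0,-0.12,-0.010,-0.04,0,0,-0.3],[0,-0.163,-0.014,-0.04,0,0,-0.41],[0,-0.163,-0.014,-0.04,0,0,-0.41],[0,-0.163,-0.014,-0.04,0,0,-0.41]]},
)

```text
time_s: 5.95
tcp_pos: [0.5135, -0.0125, 0.2471]
ee_rot: [-0.001, 0.708, 0.706, -0.0]
ft_force: [0.4, 0.9, 0.1]
opening: 0.0
grip_force: 0.0
```

Run:
```python
from h import *
w=bot.snapshot("wrist"); cv2.imwrite("pics/w7.png",w["color"])
st=bot.get_state(); print(st["tcp_pos"],st["ee_rot"],st["time_s"])
A=np.array([.5434,.1168,.098]); print("axis",proj(w,A),"btn",proj(w,[.519,-.012,.087]))
g=cv2.cvtColor(w["color"],cv2.COLOR_BGR2GRAY)
u0,v0=proj(w,A)
m=cv2.morphologyEx((g<100).astype(np.uint8),cv2.MORPH_CLOSE,np.ones((3,3)))
y,x=np.where(m>0); P=np.array([onz(w,a,b,.094)[:2] for a,b in zip(x,y)])-A[:2]; r=np.hypot(*P.T); k=(r>.026)&(r<.046); q=P[k].mean(0); print("lever az",np.degrees(np.arctan2(*q)),k.sum())
b=((cv2.medianBlur(g,3)>105)&(cv2.medianBlur(g,3)<220)).astype(np.uint8); bu,bv=proj(w,[.519,-.012,.087]).round().astype(int)
n,l,s,c=cv2.connectedComponentsWithStats(b); i=l[bv,bu]; print("btn blob",c[i],s[i],onz(w,*c[i],.0865))
```

```text
[ 0.51395063 -0.01186218  0.24732162] [-8.24907783e-04  7.07505134e-01  7.06707714e-01 -1.10992094e-04] 6.0
axis [313.32112839  33.10296499] btn [280.60693317 195.61694381]
lever az 117.54003814310965 371
btn blob [281.97709049 195.17296678] [266 179  33  33 873] [ 0.52024079 -0.01171108  0.0865    ]
```

View pics/w7.png

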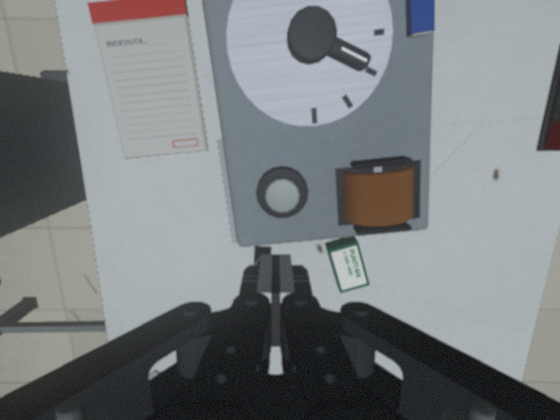

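The lever lies over bar 5 at (371,71). Bars 6, 7 and 4 are free at (348,101), (314,115) and (379,32). The button centre at (282,195) gives (0.520, -0.0117), and the finger is 6 mm short of that in x. I'll correct that and go down over the button.

Request:
pendant(
  motion={"segments": [[0,0,0.006,0.045,0,0,0],[0,0,0.006,0.09,0,0,0],[0,0,0.006,0.125,0,0,0],[0,0,0.006,0.14,0,0,0],[0,0,0.006,0.14,0,0,0],[0,0,0.006,0.14,0,0,0]]},
)

```text
time_s: 6.6
tcp_pos: [0.5207, -0.0113, 0.1081]
ee_rot: [-0.0, 0.707, 0.708, -0.0]
ft_force: [0.4, -0.5, 1.0]
opening: -0.0
grip_force: 0.0
```

Request:
pendant(
  motion={"segments": [[0,0,0,0.005,0,0,0],[0,0,0,0.010,0,0,0],[0,0,0,0.014,0,0,0],[0,0,0,0.016,0,0,0],[0,0,0,0.016,0,0,0]]},
)

```text
time_s: 7.1
tcp_pos: [0.5217, -0.0124, 0.094]
ee_rot: [0.001, 0.707, 0.707, 0.001]
ft_force: [0.4, 1.5, 6.0]
opening: 0.0002
grip_force: 3.6
```

Request:
pendant(
  motion={"segments": [[0,0,0,0.002,0,0,0],[0,0,0,0.003,0,0,0],[0,0,0,0.003,0,0,0],[0,0,0,0.003,0,0,0]]},
)

```text
time_s: 7.5
tcp_pos: [0.5219, -0.0124, 0.0937]
ee_rot: [0.001, 0.707, 0.707, 0.001]
ft_force: [-6.3, 1.8, 22.8]
opening: 0.0
grip_force: 11.5
```

Request:
pendant(
  motion={"segments": [[0,0,0,0.002,0,0,0],[0,0,0,0.003,0,0,0],[0,0,0,0.003,0,0,0],[0,0,0,0.003,0,0,0]]},
)

```text
time_s: 7.9
tcp_pos: [0.5221, -0.0124, 0.0934]
ee_rot: [0.001, 0.707, 0.707, 0.001]
ft_force: [-13.3, 3.5, 39.4]
opening: 0.0
grip_force: 19.7
```

The finger is at a hard stop (39 N at z 0.0934). I'll rise slowly and watch the spring force, to tell the button from its housing.

Request:
pendant(
  motion={"segments": [[0,0,0,-0.006,0,0,0],[0,0,0,-0.0075,0,0,0],[0,0,0,-0.0075,0,0,0],[0,0,0,-0.0075,0,0,0]]},
)

```text
time_s: 8.3
tcp_pos: [0.5216, -0.0125, 0.0946]
ee_rot: [0.001, 0.707, 0.707, 0.001]
ft_force: [3.2, 1.0, 3.9]
opening: 0.0002
grip_force: 2.3
```

Request:
pendant(
  motion={"segments": [[0,0,0,-0.003,0,0,0],[0,0,0,-0.003,0,0,0],[0,0,0,-0.003,0,0,0]]},
)

```text
time_s: 8.6
tcp_pos: [0.5202, -0.0126, 0.0966]
ee_rot: [0.0, 0.707, 0.707, -0.0]
ft_force: [3.3, -0.0, 3.2]
opening: -0.0002
grip_force: 1.7
```

Request:
pendant(
  motion={"segments": [[0,0,0,-0.002,0,0,0],[0,0,0,-0.002,0,0,0],[0,0,0,-0.002,0,0,0]]},
)

```text
time_s: 8.9
tcp_pos: [0.5195, -0.0125, 0.0984]
ee_rot: [-0.0, 0.707, 0.707, -0.001]
ft_force: [0.9, -1.5, 1.7]
opening: -0.0003
grip_force: 1.1
```

The spring force falls steadily with height (3.9, 3.2, then 1.7 N over about 5 mm), so the button was fully down. I'll rise clear and check the lever once more.

Request:
pendant(
  motion={"segments": [[0,0,0,-0.03,0,0,0],[0,0,0,-0.08,0,0,0],[0,0,0,-0.12,0,0,0],[0,0,0,-0.15,0,0,0],[0,0,0,-0.15,0,0,0],[0,0,0,-0.15,0,0,0]]},
)

```text
time_s: 9.5
tcp_pos: [0.5193, -0.0122, 0.2482]
ee_rot: [-0.001, 0.707, 0.707, -0.001]
ft_force: [0.1, -0.1, -0.2]
opening: 0.0
grip_force: 0.0
```

Run:
```python
from h import *
w=bot.snapshot("wrist"); cv2.imwrite("pics/w8.png",w["color"])
```

```text
(no output)
```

View pics/w8.png

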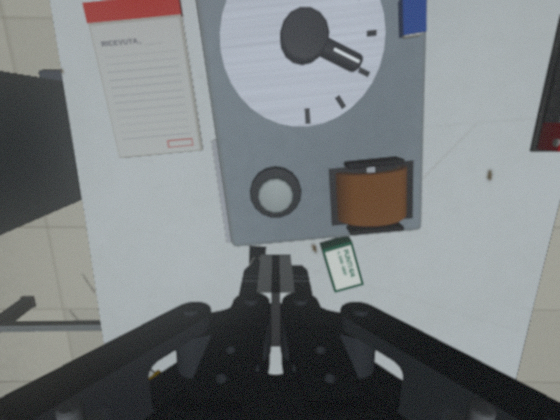

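The lever still points to bar 5 at (364,72), the button at (275,195) is up again, and nothing else has moved. Handing in.

```bash
python3 -c "
from rig import bot
print(bot.finish_job())"
```

```text
the job is handed in; nothing more can be done
None
```

I set the selector to the fifth bar, then pressed the feed button fully down and let it come up again, and handed the job in at about 9.5 s; the hand-in returned no verdict.

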